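# Lift the egg basket off the saucepan's rim and hold it level over the bowl

### The arm

A 7-joint arm with a two-finger parallel gripper is mounted at the origin on a cart in front of the work surface, level with it; the furniture and walls round the work are solid. World frame = base frame: x ahead of the robot, y to its left, z up, the work surface at z = 0. Lengths are in m, angles in rad, forces in N, time in s.
With the tool pointing down it reaches from about 0.425 to 1.025 m from the base axis. Payload 3.6 kg.
Tool frame: the origin (TCP) lies on the mounting face of the last link; the fingertips stand 173 mm ahead of it and the grasp point (between the pads) lies 155 mm ahead of it (arm.nose_length is the distance from the TCP to the fingertips, in m); z points along the fingers, y is the line along which they close (so a half turn about z gives the same grasp; the last joint's range is limited). The gripper opens to 85 mm and grips with 20 to 120 N. Pads are 22 mm wide; open, the fingers measure 114 mm over their backs; the gripper's body (76 mm by 85 mm) begins 54 mm behind the grasp point. The pads swing forward as they close: fully open they stand 13 mm farther back than shut.
Start: joints at [1.25, 0.591, 0.048, 1.609, -0.033, 0.943, -0.034], TCP at [0.163, -0.706, 0.405] pointing down, gripper open.
Joint ranges: [-2.69, 2.69], [-0.47, 2.24], [-1.27, 1.36], [0.19, 2.51], [-1.53, 4.68], [0.08, 2.07], [-3.09, 3.09]. Speed limits (rad/s): [2.57, 2.57, 3.14, 3.14, 3.14, 3.14, 3.14].

### API

Orientations are given as [roll, pitch, yaw] about the fixed x, y, z axes, in that order (R = Rz(yaw) Ry(pitch) Rx(roll)).
In Python, from station import arm gives the robot as it stands.
- The arm moves only by the tool arm_command, never from a script. Its argument "moves" is a list of rows, each a list of 3 entries, a list of its own where there are three numbers: the shift along the tool's x, y, z in units of 25 mm (1.0 is 25 mm), then the turn, a rotation vector about the tool's x, y, z in units of 6 degrees (1.0 is 6 degrees), then the opening, from 0 (shut) to 1 (fully open). In form: [[[dx, dy, dz], [ax, ay, az], gripper], ...]. A call has 1 to 20 rows; each row shifts and turns the commanded pose from where the row before left it, along the tool's axes as they then stand; what a row does not reach is not made up. A row lasts 1/10 s, in which the tool goes at most 50 mm and 8.59 degrees, less where a joint would pass 70% of its speed; a pose out of reach is approached as far as the arm can. A call is refused whole if a number of a shift passes 1 or a number of a turn 1, either way. A call with a gripper value outside its range is refused whole. The fingers move at their own pace and stop on an object; "force" is the grip in N (left out, the last holds). Time passes only in rows, so rows that do not move let the fingers close. It gives the time, the measured TCP pose, the force, the opening and the grip force at its end, in the units of the state.
- arm.get_state(): the state, without advancing time (a new reading comes with each control period).
- arm.get_image(name): name is "scene" or "top"; returns the picture (480x640x3 uint8, red, green, blue); there is no depth.
- arm.camera_info(name): a dict with "K" (3x3 intrinsics, pixels), "R" (3x3) and "t" (3): a world point X has camera coordinates R X + t. Camera axes: x right, y down, z forward; pixel columns grow to the right and rows downward; lengths in m; the calibration is good to about 2 mm. A picture is of the moment at which its call begins. camera_info takes no time and is no camera call.
- arm.job_done(): hands the job in; it is judged then, once.
The state is a dict: "t": time; "q": joint angles; "qvel": joint speeds; "joint_torque": joint torques, N m; "tool_pos": TCP position; "eef_rot": TCP orientation; "force": force on the tool from outside, world axes, zero at the start; "wrist_torque": the same for the moment, N m; "width": finger opening in m; "grasp_force": force on a finger pad.
Only numpy, scipy, OpenCV 4.12 (cv2) and the standard library are available. Lean on these libraries where they do the work, as an engineer would, in place of code of your own. Each camera call takes 0.05 s, during which the arm holds its last target. There are 200 camera calls.

### The job

The eggs are done: take the wire egg basket by the square neck of its handle, at the point where the loaded basket balances, lift it straight up until its hook is off the saucepan's rim and the basket is clear of the pan, and carry it upright to the white bowl. Finish holding it there: still gripped at the balance point, level and still, centred over the bowl with its bottom about 4 cm above the bowl's rim and touching nothing, so that it can drip. Both eggs stay in the basket, and the pan, the bowl and everything else on the worktop stay where they are.

Things in the scene. Friction and masses are not known exactly. Their poses are not given: they have to be found in the camera images.
- basket: Steel-wire egg basket with a heavy solid steel handle, 0.48 kg empty, holding two eggs. Origin: centre of its underside; z up; handle along -x. Basket 104 mm across, 50 mm deep. Neck: square-edged bar 14 mm wide (y), z 52 to 64 mm, from x -45 to -129 mm; then a round grip 19-27 mm thick to x -231 mm and a ring to -250 mm. Held off its balance point it swings down in the fingers.
- basket_hook (a point): Lower end of the wire hook under the neck (basket x -60, z 14 mm); hook 14 mm wide at most, x -58 to -67 mm, down to z 11 mm. At the start the basket hangs inside the saucepan: grip end 3 degrees low, the neck on the rim, the hook reaches 41 mm down outside the wall with about 1 mm of play, so it comes off straight upward only.
- basket_balance (a point): Point of balance of the basket with the two eggs in it: in the middle of the neck, 92 mm from the basket's centre towards the grip (40 mm outside the basket's wire wall), at basket x = -92, y = 0, z = 58 mm. Right to about 5 mm, as the masses vary. Axes as the basket's.
- pot: Saucepan of plain steel, no lid on, loose, 1.9 kg. Origin: centre of its underside; z up. 170 mm across, 105 mm high, wall 4 mm; two loop handles at +y and -y reach 116 mm from the centre at 86 mm height. The basket hangs inside its wall on the -x side.
- bowl: White bowl, loose. Origin: centre of its underside; z up. 160 mm across the rim, 70 mm high.
- egg_a: Brown egg, 54 mm long and 42 mm thick, 55 g, loose in the basket. Origin: its middle.
- egg_b: Brown egg like egg_a, beside it.
- pot_lid: The saucepan's lid, steel, 172 mm across, 43 mm high with its black knob, lying on the worktop. Origin: centre of its underside. Leave alone.
- lemon: Lemon, 78x55x56 mm. Origin: centre of its underside. Leave alone.
- salt_shaker: Salt shaker, 44 mm across, 90 mm high. Origin: centre of its underside. Leave alone.
- peeler: Peeler, 170x25x18 mm, lying flat at the front right. Origin: centre of its underside. Leave alone.

How it is judged:
On the way:
1. the gripped basket is lifted up and off the pan: its underside more than 20 mm above the pan's rim, not touching the pan (z of basket in the frame of pot above 0.125 m and contact force between the fingers and basket above 1 N and contact force between basket and pot below 0.05 N and distance between each of egg_a, egg_b and basket below 0.065 m), for 0.1 s.
At the end, for the whole second after the job is handed in: Held within 28 mm of its balance point, the basket is still (under 20 mm/s), level within 8 degrees, within 30 mm of the bowl's axis, its underside 15 to 80 mm above the bowl's rim, touching neither bowl nor pan; both eggs are in it and the bowl stands upright (contact force between the fingers and basket above 1 N and horizontal distance between basket and bowl below 0.03 m and z of basket in the frame of bowl between 0.085 and 0.15 m and angle between basket's own z axis and vertical below 0.14 rad and distance between the grasp point and basket_balance below 0.028 m and linear speed of basket below 0.02 m/s and angle between bowl's own z axis and vertical below 0.05 rad and contact force between basket and pot below 0.05 N and contact force between basket and bowl below 0.05 N and distance between each of egg_a, egg_b and basket below 0.065 m); the arm keeps its last pose, push and grip.
It fails at once if an egg leaves the basket (distance between any of egg_a, egg_b and basket above 0.075 m).
It fails at once if the basket is tipped by more than 20 degrees (angle between basket's own z axis and vertical above 0.35 rad).
It fails at once if the pan or the bowl is shifted by more than 30 mm or tipped (distance of any of pot, bowl from where it was at the start of the episode above 0.03 m or angle between any of pot, bowl's own z axis and vertical above 0.15 rad).
It fails at once if one of the other things is shifted by more than 30 mm (distance of any of pot_lid, lemon, salt_shaker, peeler from where it was at the start of the episode above 0.03 m).
It also fails if it takes over 38 s, if anything falls off the work surface, if the arm or the gripper's body presses on something with over 40 N, if the wrist force passes 120 N, or if a joint passes its speed limit or range.

## Working session

There is one attempt and no reset: what is moved stays moved. The work goes in short steps, Python scripts to look and compute and a tool call to move; the robot and the scene stay as the last step left them, time stands still between calls to the robot, and variables do not carry over. Pictures are saved under pics/ and viewed, at most 10 in all, crops included, and the job is handed in when it is done.

Besides the shell and the picture viewer there is one more tool, called as a command line: name --argument value ..., lists and objects as JSON in quotes. arm_command: Moves the arm, as the interface text tells. Its arguments: {"type":"object","properties":{"moves":{"type":"array","items":{"type":"array"}},"force":{"type":"number"}},"required":["moves"]}

```bash
mkdir -p pics; python3 - <<'E'
from station import arm
import cv2
for n in("scene","top"):
    cv2.imwrite(f"pics/{n}0.png",arm.get_image(n)[:,:,::-1]); c=arm.camera_info(n); print(n,c["K"],c["R"],c["t"])
print(arm.get_state())
E
```

```text
scene [[610.79622725   0.         311.86267496]
 [  0.         610.79622725 240.13122097]
 [  0.           0.           1.        ]] [[ 0.98317342  0.18175081  0.01834868]
 [ 0.15355232 -0.76784465 -0.62196164]
 [-0.0989531   0.61431363 -0.78283271]] [-0.56889762 -0.00342427  1.85352066]
top [[539.90935775   0.         322.78045209]
 [  0.         539.90935775 232.65959862]
 [  0.           0.           1.        ]] [[-0.02886884 -0.99958138  0.00191387]
 [-0.97831981  0.02786186 -0.2052171 ]
 [ 0.20507787 -0.00779676 -0.9787146 ]] [0.04925508 0.5771696  1.20739437]
{'t': 0.1, 'q': array([ 1.2504979 ,  0.59203646,  0.04832007,  1.60969678, -0.03331412,
        0.94272492, -0.0336894 ]), 'qvel': array([ 1.48423530e-03, -4.37418392e-03,  1.17945610e-03, -3.16236638e-03,
       -4.75554452e-05, -4.37998162e-04,  9.88678656e-04]), 'joint_torque': array([ 5.77778555e-03, -5.49999511e+01,  1.55268542e+00, -1.98827130e+01,
        9.48544533e-03,  3.80515528e-03, -2.31798857e-06]), 'tool_pos': array([ 0.16295544, -0.70604092,  0.40364772]), 'eef_rot': array([-3.13953559e+00,  1.12825618e-04,  2.26867971e-01]), 'force': array([-0.50931719,  0.03366931,  0.06909089]), 'wrist_torque': array([0.00322673, 0.04851393, 0.00905477]), 'grasp_force': 0.0, 'width': 0.08534106476264128}
```

View pics/scene0.png

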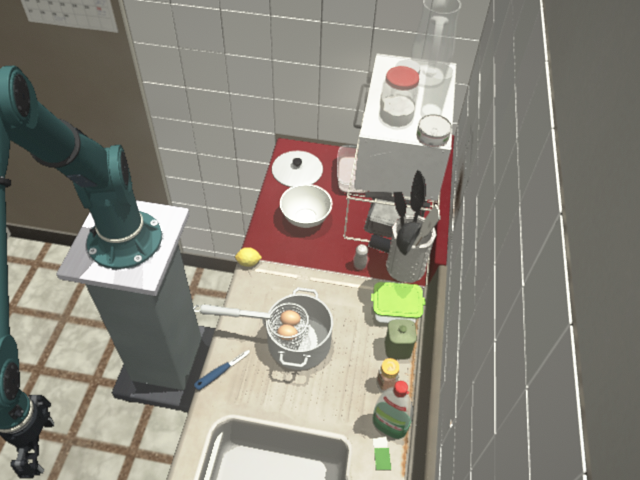

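View pics/top0.png

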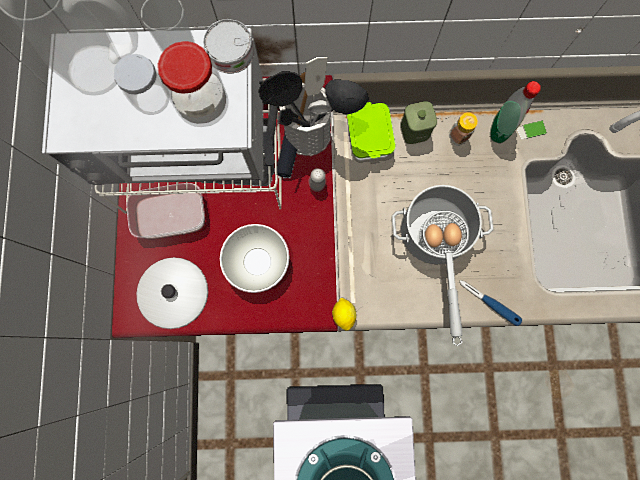

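```bash
cat > h.py <<'E'
import numpy as np
from station import arm
def ray(n,uv,z):
    c=arm.camera_info(n);K,R,t=[np.array(c[k]) for k in("K","R","t")]
    d=R.T@np.linalg.solve(K,[uv[0],uv[1],1.]);o=-R.T@t
    return o+d*(z-o[2])/d[2]
E
python3 - <<'E'
import cv2
from h import *
a=cv2.imread("pics/top0.png");b=cv2.imread("pics/scene0.png")
cv2.imwrite("pics/c1.png",np.hstack([cv2.resize(a[180:350,385:505],None,fx=3.4,fy=3.4,interpolation=2),cv2.resize(b[280:380,190:340],None,fx=2.6,fy=2.6,interpolation=2)[:0].reshape(0,390,3) if 0 else np.zeros((578,1,3),np.uint8)]))
cv2.imwrite("pics/c2.png",cv2.resize(b[280:380,190:340],None,fx=5,fy=5,interpolation=2))
# bowl: white blob
for n,im,box in(("top",a,(210,210,300,305)),("scene",b,(270,178,340,236))):
    x0,y0,x1,y1=box;s=cv2.cvtColor(im,cv2.COLOR_BGR2HSV)[y0:y1,x0:x1]
    m=((s[...,1]<70)&(s[...,2]>90)).astype(np.uint8)
    cs,_=cv2.findContours(m,0,1);c=max(cs,key=cv2.contourArea)+np.array([x0,y0])
    e=cv2.fitEllipse(cv2.convexHull(c));print(n,e,cv2.boundingRect(c),ray(n,e[0],.07))
    if n=="top":
        p=np.array([ray(n,q[0],.07)[:2] for q in cv2.convexHull(c)],np.float32);print(cv2.minEnclosingCircle(p),p.min(0),p.max(0))
E
```

```text
top ((253.9794464111328, 257.9190673828125), (67.84320831298828, 69.82363891601562), 60.970943450927734) (220, 224, 69, 69) [0.5212692  0.19298088 0.07      ]
((0.5223712921142578, 0.1930142641067505), 0.08023738116025925) [0.44266775 0.11432836] [0.60163283 0.27137026]
scene ((302.0748596191406, 197.2395782470703), (52.87464141845703, 65.3721694946289), 141.27154541015625) (275, 178, 58, 50) [0.50748581 0.21215286 0.07      ]
```

View pics/c1.png

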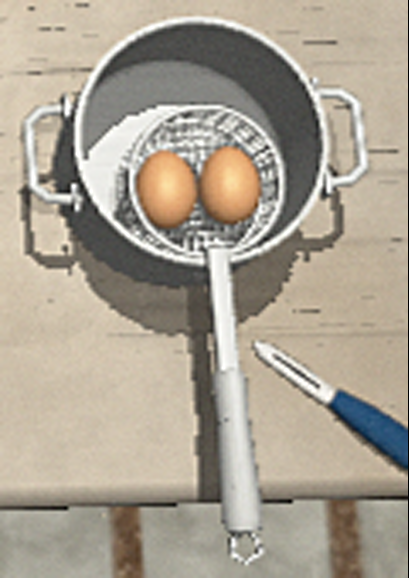

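View pics/c2.png

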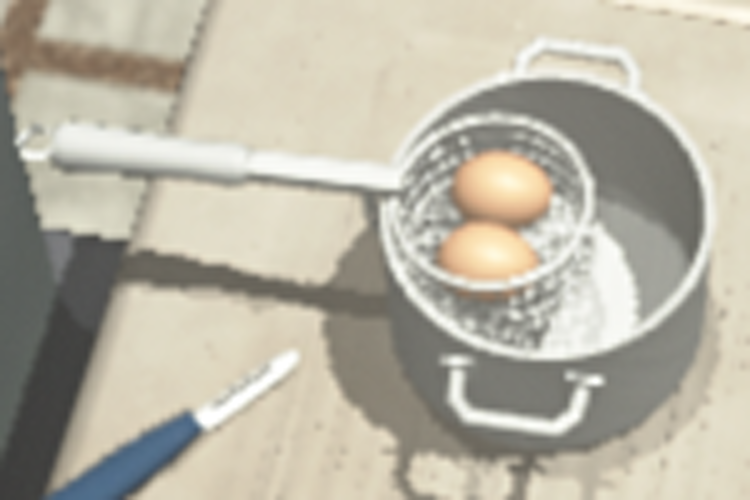

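Top crop: the neck runs from (449,252) to its junction with the grip at (452.8,288.8), and the ring ends at (457,345). The same junction in the scene view is about (239.4,312.4). The bowl fit has an 80 mm rim radius, which is correct.

```bash
python3 - <<'E'
import cv2
from h import *
print("bowl",ray("top",(254,257.9),.07))
P=[]
for n in("top","scene"):
    c=arm.camera_info(n);P.append(np.array(c["K"])@np.hstack([c["R"],np.array(c["t"])[:,None]]))
def tri(a,b):
    X=cv2.triangulatePoints(P[0],P[1],np.array(a,float),np.array(b,float));return (X[:3]/X[3]).ravel()
print("tri junction",tri((452.8,288.8),(239.4,312.4)))
print("tri ring",tri((457.1,344.7),(193.5,308.5)))
for nm,uv,z in(("neck0",(448.8,252.0),.117),("junc",(452.8,288.8),.112),("ringend",(457.1,344.7),.102)):print(nm,ray("top",uv,z))
for nm,uv,z in(("junc s",(239.4,312.4),.112),):print(nm,ray("scene",uv,z))
# pot rim: left/right/top/bottom of outer rim in crop
for u,v in((76,150),(328,150),(200,17),(200,267)):print("rim",ray("top",(385+u/3.4,180+v/3.4),.105))
for u,v in((134,180),(286,180),(210,105)):print("bask rim",ray("top",(385+u/3.4,180+v/3.4),.105))
for u,v in((165,188),(230,183)):print("egg",ray("top",(385+u/3.4,180+v/3.4),.09))
E
```

```text
bowl [0.52131232 0.19293343 0.07      ]
tri junction [ 0.43317886 -0.2496296   0.11084487]
tri ring [ 0.31118681 -0.25315163  0.09769825]
neck0 [ 0.51447224 -0.24563811  0.117     ]
junc [ 0.43304151 -0.24935495  0.112     ]
ringend [ 0.31245706 -0.25164686  0.102     ]
junc s [ 0.43346497 -0.25029715  0.112     ]
rim [ 0.58321291 -0.15940845  0.105     ]
rim [ 0.57842632 -0.32766863  0.105     ]
rim [ 0.67314144 -0.24911382  0.105     ]
rim [ 0.50197236 -0.23627476  0.105     ]
bask rim [ 0.56168047 -0.19674583  0.105     ]
bask rim [ 0.55879985 -0.29788969  0.105     ]
bask rim [ 0.61157441 -0.25122178  0.105     ]
egg [ 0.55864607 -0.22024351  0.09      ]
egg [ 0.56083063 -0.26426644  0.09      ]
```

arm_command --moves '[[[0,0,0],[0,0,0.98],1],[[0,0,0],[0,0,0.98],1],[[0.7,-1,0],[0,0,0],1],[[0.7,-1,0],[0,0,0],1],[[0.7,-1,0],[0,0,0],1],[[0.7,-1,0],[0,0,0],1],[[0.7,-1,0],[0,0,0],1],[[0.7,-1,0],[0,0,0],1],[[0.7,-1,0],[0,0,0],1],[[0.7,-1,0],[0,0,0],1],[[0.7,-1,0],[0,0,0],1],[[0.7,-1,0],[0,0,0],1],[[0.7,-1,0],[0,0,0],1],[[0.7,-1,0],[0,0,0],1],[[0.7,-1,0],[0,0,0],1],[[0.7,-1,0],[0,0,0],1],[[0.7,-1,0],[0,0,0],1],[[0.7,-1,0],[0,0,0],1],[[0,0,0],[0,0,0],1],[[0,0,0],[0,0,0],1]]' --force 80

```text
t: 2.1
tool_pos: [0.4346, -0.2998, 0.4045]
eef_rot: [-3.141, 0.001, 0.024]
force: [-0.1, -0.7, -0.9]
width: 0.0853
grasp_force: 0.0
```

arm_command --moves '[[[0.73,-1,0],[0,0,0],1],[[0.73,-1,0],[0,0,0],1],[[0,0,0.8],[0,0,0],1],[[0,0,0.8],[0,0,0],1],[[0,0,0.8],[0,0,0],1],[[0,0,0],[0,0,0],1],[[0,0,0],[0,0,0],1],[[0,0,0],[0,0,0],1]]'

```text
t: 2.9
tool_pos: [0.4698, -0.2506, 0.3456]
eef_rot: [3.141, -0.001, 0.02]
force: [-0.0, -0.5, -0.6]
width: 0.0857
grasp_force: 0.0
```

```bash
python3 - <<'E'
import cv2
from h import *
a=arm.get_image("top")[:,:,::-1];b=arm.get_image("scene")[:,:,::-1]
cv2.imwrite("pics/c3.png",np.hstack([cv2.resize(a[180:350,385:505],(400,567),interpolation=2),cv2.resize(b[240:382,200:300],(399,567),interpolation=2)]))
print(arm.get_state()["tool_pos"])
E
```

```text
[ 0.46996196 -0.25025448  0.34574437]
```

View pics/c3.png

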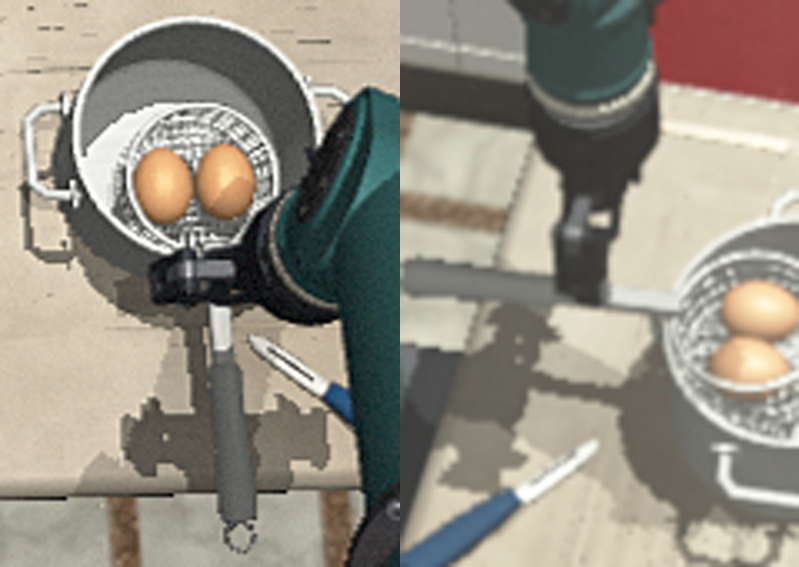

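The fingers are above the neck in both views, so I descend and grip.

arm_command --moves '[[[0,-0.07,0.7],[0,0,0],1],[[0,0,0.7],[0,0,0],1],[[0,0,0.7],[0,0,0],1],[[0,0,0.6],[0,0,0],1],[[0,0,0.57],[0,0,0],1],[[0,0,0],[0,0,0],1],[[0,0,0],[0,0,0],1],[[0,0,0],[0,0,0],1]]'

```text
t: 3.8
tool_pos: [0.4701, -0.2482, 0.264]
eef_rot: [3.141, -0.002, 0.021]
force: [-0.3, -0.3, -0.3]
width: 0.0856
grasp_force: 0.0
```

arm_command --moves '[[[0,0,0],[0,0,0],0.3],[[0,0,0],[0,0,0],0.25],[[0,0,0],[0,0,0],0.2],[[0,0,0],[0,0,0],0.1],[[0,0,0],[0,0,0],0],[[0,0,0],[0,0,0],0],[[0,0,0],[0,0,0],0],[[0,0,0],[0,0,0],0],[[0,0,0],[0,0,0],0],[[0,0,0],[0,0,0],0]]'

```text
t: 4.8
tool_pos: [0.4697, -0.2474, 0.2632]
eef_rot: [-3.141, 0.0, 0.023]
force: [-1.1, 3.3, 5.0]
width: 0.0131
grasp_force: 77.9
```

arm_command --moves '[[[0,0,-0.1],[0,0,0],0],[[0,0,-0.2],[0,0,0],0],[[0,0,-0.2],[0,0,0],0],[[0,0,-0.3],[0,0,0],0],[[0,0,-0.3],[0,0,0],0],[[0,0,-0.3],[0,0,0],0],[[0,0,-0.3],[0,0,0],0],[[0,0,-0.3],[0,0,0],0],[[0,0,-0.3],[0,0,0],0],[[0,0,-0.3],[0,0,0],0],[[0,0,-0.3],[0,0,0],0],[[0,0,-0.3],[0,0,0],0],[[0,0,-0.3],[0,0,0],0],[[0,0,-0.3],[0,0,0],0],[[0,0,-0.3],[0,0,0],0],[[0,0,-0.3],[0,0,0],0],[[0,0,-0.2],[0,0,0],0],[[0,0,-0.1],[0,0,0],0],[[0,0,0],[0,0,0],0],[[0,0,0],[0,0,0],0]]'

```text
t: 6.8
tool_pos: [0.4696, -0.2479, 0.3802]
eef_rot: [-3.141, 0.001, 0.022]
force: [0.1, -0.2, -5.9]
width: 0.0126
grasp_force: 78.4
```

```bash
python3 - <<'E'
import cv2
from h import *
a=arm.get_image("top")[:,:,::-1];b=arm.get_image("scene")[:,:,::-1]
cv2.imwrite("pics/c4.png",np.hstack([cv2.resize(a[180:350,385:505],(400,567),interpolation=2),cv2.resize(b[240:382,200:300],(399,567),interpolation=2)]))
s=arm.get_state();print(s["tool_pos"],s["force"],s["wrist_torque"],s["grasp_force"])
E
```

```text
[ 0.46952984 -0.24787107  0.38005656] [-0.38903976 -0.18467196 -6.08757846] [ 0.03197472 -0.0154698   0.0091538 ] 78.41403722763062
```

View pics/c4.png

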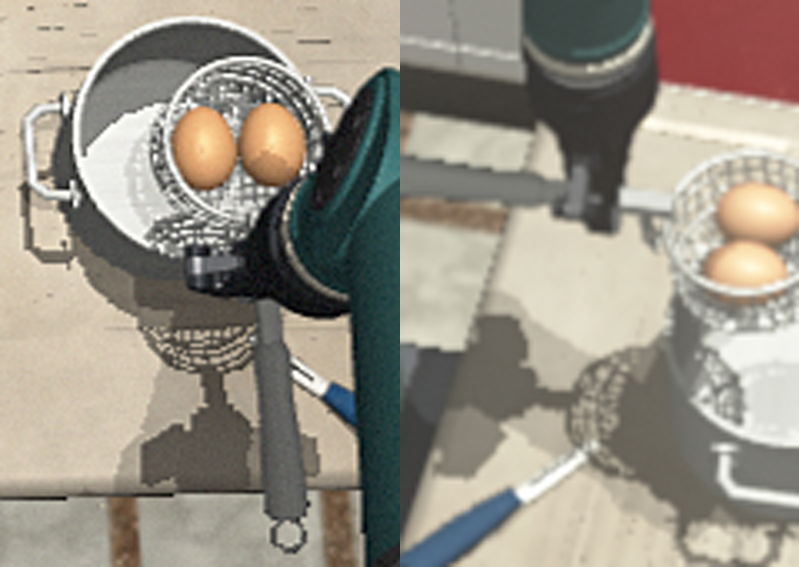

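arm_command --moves '[[[-0.06,-0.2,0],[0,0,0],0],[[-0.06,-0.4,0],[0,0,0],0],[[-0.06,-0.5,0],[0,0,0],0],[[-0.06,-0.5,0],[0,0,0],0],[[-0.06,-0.5,0],[0,0,0],0],[[-0.06,-0.5,0],[0,0,0],0],[[-0.06,-0.5,0],[0,0,0],0],[[-0.06,-0.5,0],[0,0,0],0],[[-0.06,-0.5,0],[0,0,0],0],[[-0.06,-0.5,0],[0,0,0],0],[[-0.06,-0.5,0],[0,0,0],0],[[-0.06,-0.5,0],[0,0,0],0],[[-0.06,-0.5,0],[0,0,0],0],[[-0.06,-0.5,0],[0,0,0],0],[[-0.06,-0.5,0],[0,0,0],0],[[-0.06,-0.5,0],[0,0,0],0],[[-0.06,-0.5,0],[0,0,0],0],[[-0.06,-0.5,0],[0,0,0],0],[[-0.06,-0.5,0],[0,0,0],0],[[-0.06,-0.5,0],[0,0,0],0]]'

```text
t: 8.9
tool_pos: [0.4344, -0.0077, 0.3805]
eef_rot: [3.142, -0.0, 0.022]
force: [0.1, -0.5, -5.1]
width: 0.0122
grasp_force: 78.4
```

arm_command --moves '[[[0,-0.5,0],[0,0,0],0],[[0,-0.5,0],[0,0,0],0],[[0,-0.5,0],[0,0,0],0],[[0,-0.5,0],[0,0,0],0],[[0,-0.5,0],[0,0,0],0],[[0,-0.5,0],[0,0,0],0],[[0,-0.5,0],[0,0,0],0],[[0,-0.5,0],[0,0,0],0],[[0,-0.5,0],[0,0,0],0],[[0,-0.5,0],[0,0,0],0],[[0,-0.5,0],[0,0,0],0],[[0,-0.5,0],[0,0,0],0],[[0,-0.5,0],[0,0,0],0],[[0,-0.5,0],[0,0,0],0],[[0,-0.5,0],[0,0,0],0],[[0,-0.3,0],[0,0,0],0],[[0,-0.2,0],[0,0,0],0],[[0,0,0],[0,0,0],0],[[0,0,0],[0,0,0],0],[[0,0,0],[0,0,0],0]]'

```text
t: 10.9
tool_pos: [0.4302, 0.1906, 0.3804]
eef_rot: [3.141, 0.0, 0.02]
force: [-0.5, -0.3, -5.3]
width: 0.0125
grasp_force: 78.4
```

```bash
python3 - <<'E'
import cv2
from h import *
a=arm.get_image("top")[:,:,::-1];b=arm.get_image("scene")[:,:,::-1]
cv2.imwrite("pics/a5.png",a);cv2.imwrite("pics/b5.png",b)
cv2.imwrite("pics/c5.png",np.hstack([cv2.resize(a[180:360,200:320],(400,600),interpolation=2),cv2.resize(b[130:280,220:320],(400,600),interpolation=2)]))
s=arm.get_state();print(s["tool_pos"],s["force"],s["wrist_torque"],s["grasp_force"])
E
```

```text
[0.43023562 0.19068009 0.38039376] [ 0.0663235  -0.50506422 -6.18832424] [ 0.02510061 -0.01335232 -0.02511278] 78.43710780143738
```

View pics/c5.png

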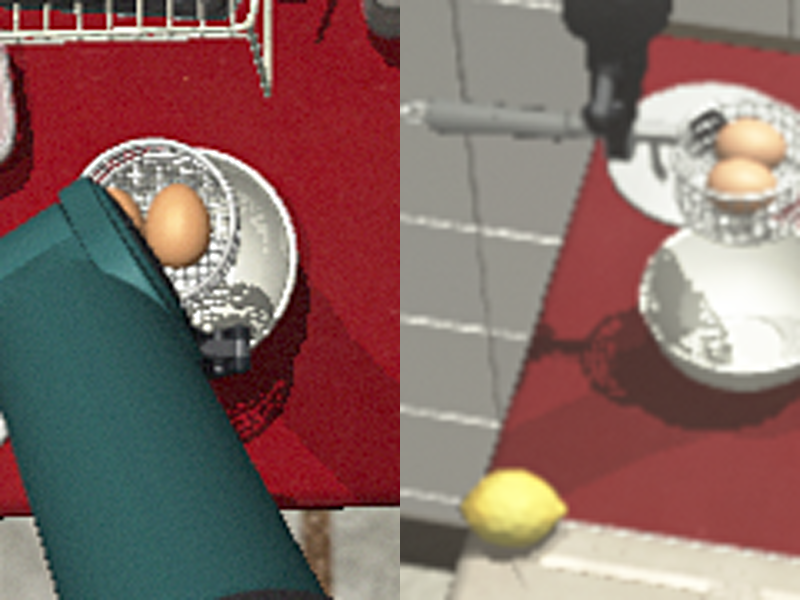

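```bash
python3 - <<'E'
from h import *
T=np.array([.4302,.1906,.2254]);n=np.array([-np.sin(.02),np.cos(.02),0])
def onplane(uv):
    a=ray("scene",uv,0);b=ray("scene",uv,.3);return a+(b-a)*((T-a)@n)/((b-a)@n)
for nm,uv in(("ring end",(222,157.5)),("junction",(265.5,162)),("hook bottom",(284.5,175)),("bask neck",(288,165))):print(nm,onplane(uv))
for nm,uv in(("right",(272,249)),("far",(246.5,221.5))):print(nm,ray("top",uv,.219))
E
```

```text
ring end [0.27474722 0.18749053 0.216326  ]
junction [0.40369705 0.19006987 0.22094334]
hook bottom [0.45858185 0.19116771 0.17795455]
bask neck [0.46952086 0.19138652 0.22061359]
right [0.5140061  0.13810685 0.219     ]
far [0.5728615  0.18990759 0.219     ]
```

arm_command --moves '[[[0.13,0,0.1],[0,-0.2,0],0],[[0.13,0,0.2],[0,-0.2,0],0],[[0,0,0.25],[0,0,0],0],[[0,0,0.25],[0,0,0],0],[[0,0,0.25],[0,0,0],0],[[0,0,0.25],[0,0,0],0],[[0,0,0.25],[0,0,0],0],[[0,0,0.25],[0,0,0],0],[[0,0,0.25],[0,0,0],0],[[0,0,0.15],[0,0,0],0],[[0,0,0.05],[0,0,0],0],[[0,0,0],[0,0,0],0],[[0,0,0],[0,0,0],0],[[0,0,0],[0,0,0],0],[[0,0,0],[0,0,0],0],[[0,0,0],[0,0,0],0],[[0,0,0],[0,0,0],0]]'

```text
t: 12.7
tool_pos: [0.4346, 0.1914, 0.3243]
eef_rot: [-3.142, 0.042, 0.022]
force: [0.1, 0.5, -5.9]
width: 0.0123
grasp_force: 78.4
```

```bash
python3 - <<'E'
import cv2
from h import *
a=arm.get_image("top")[:,:,::-1];b=arm.get_image("scene")[:,:,::-1]
cv2.imwrite("pics/c6.png",np.hstack([cv2.resize(a[180:360,200:320],(400,600),interpolation=2),cv2.resize(b[130:280,220:320],(400,600),interpolation=2)]))
s=arm.get_state();print(s["tool_pos"],s["eef_rot"],s["force"],s["qvel"].round(3),s["grasp_force"])
E
```

```text
[0.43458    0.19139673 0.32421114] [-3.14151971  0.04181471  0.02158757] [-0.20944337  0.35515208 -6.65369125] [ 0.001 -0.001  0.001 -0.001  0.001  0.002  0.002] 78.35870862007141
```

View pics/c6.png

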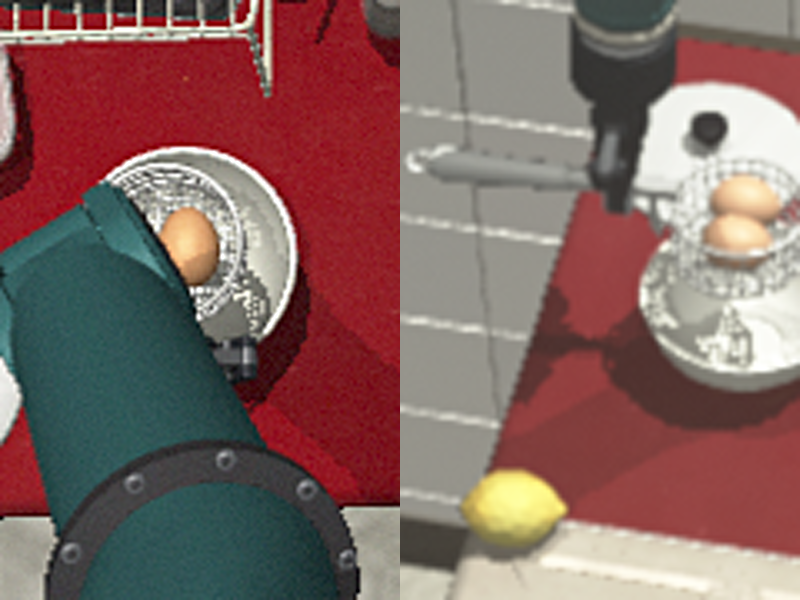

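```bash
python3 - <<'E'
from h import *
T=np.array([.428,.1914,.169]);n=np.array([-np.sin(.022),np.cos(.022),0])
def onplane(uv):
    a=ray("scene",uv,0);b=ray("scene",uv,.3);return a+(b-a)*((T-a)@n)/((b-a)@n)
r=onplane((222,170));tilt=np.degrees(np.arctan2(T[2]-r[2],T[0]-r[0]));print(r,tilt,"right",ray("top",(273,250),.16))
if abs(tilt)<4.5: print(arm.job_done())
E
```

```text
[0.26938838 0.18790998 0.16389616] 1.8430399335375154 right [0.52244107 0.14120054 0.16      ]
the job is handed in; nothing more can be done
None
```

I handed the job in. The basket is gripped at its balance point and held over the bowl, about 2 mm off-centre and tilted about 2°, with its underside about 4 cm above the rim. Both eggs are inside and the arm is still; the judge's verdict was not shown.

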